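Send the tube carriage past the reader and brake it at the sampling mark

TASK

Push the loaded blue tube carriage along its track so that its pointer runs past the red reader beam at 0.10 m/s or faster (never above 0.35 m/s), then brake it without letting it bounce back (it may be eased back, slower than 0.04 m/s) and leave it standing still with its white pointer line at the green mark, never letting it run into the red end stop. The samples must not be jolted: push and brake only against the two black sprung end buffers, gently, never with more than 12 N, and do not touch the blue tray or its tubes. Let go of everything at the end and leave the other things on the bench where they are.

Things in the scene. Friction and masses are not known exactly. Their poses are not given: they have to be found in the camera images.
- track: Grey fixed sampler track, bed 160 x 740 mm, 12 mm high, with two steel rods (tops 18 mm above the table). Origin on the table under the middle of the carriage's line; y is the direction of travel towards the mark and red stop, x points away from the robot, z up. Above the bed, the front half (x below 0) is open at both ends; a grey end post stands in the rear half at y = -335 mm.
- stop (a point): Middle of the face of the red end stop, at track y = +345 mm: a post 50 mm wide, 66 mm high, in the rear half of the bed (track x +10 to +60 mm). Axes as the track's.
- carriage (a joint): Travel of the carriage along the track's +y in m: its middle is at track y = joint - 0.280. At 0.570 (counted from 0.566) its buffer strikes the red stop, at 0 the grey post. Low-friction bearings: moving mass 2.0 kg nominal (hidden, 1.6 to 2.8), drag only about 0.03 N plus 0.12 N per m/s, so a push sends it coasting far; only the tool can brake it.
- buffer_rear: Black buffer at the carriage's rear (track -y) end: upright face 140 mm wide (track x -70 to +70 mm), from 16 to 66 mm above the table, at -55 mm from the carriage's middle along the track. It sinks in against a spring of 700 N/m over 10 mm, then is solid; run onto a still tool the carriage bounces back. Origin: 12 mm above the table under the carriage's middle; axes as the track's.
- buffer_front: Black buffer at the carriage's leading (track +y) end: upright face 140 mm wide (track x -70 to +70 mm), from 16 to 66 mm above the table, at +55 mm from the carriage's middle along the track. It sinks in against a spring of 700 N/m over 10 mm, then is solid; run onto a still tool the carriage bounces back. Origin: 12 mm above the table under the carriage's middle; axes as the track's.
- tray: The carriage's blue tray between the buffers, 146 (across) x 86 mm, top 65 mm above the table, with ten capped tubes in its rear half (track x +20 to +66 mm), cap tops 82 mm above the table; the front half of the top is flat, a tool can be carried across above it. Not to be touched. Origin: the carriage's middle, 12 mm above the table; axes as the track's.
- pointer (a point): Middle of the white pointer line across the top of the tray: it marks the carriage's middle along the track, 65 mm above the table, 30 mm in front of the track's centre line.
- beam (a point): Where the reader's thin red line crosses the middle of the track bed, 12 mm above the table. Axes as the track's. The white reader box (50 x 60 mm, 90 mm high) stands behind the track, its face 100 mm behind the centre line. The reading counts when the pointer is within 20 mm of the beam at 0.10 m/s or faster, towards the mark.
- mark (a point): Where the green 8 mm mark line crosses the middle of the track bed, 12 mm above the table. Axes as the track's. The carriage must stand with its pointer here along the track (within 15 mm). A white post (50 x 50 mm, 100 mm high) with a green tab stands behind the track here, its face 100 mm behind the centre line.
- reagent: White bottle, radius 35 mm, 130 mm high; bystander. Origin under its middle.
- jar: Amber jar, radius 30 mm, 80 mm high; bystander. Origin under its middle.
- spare_rack: Yellow rack of purple-capped tubes, 70 x 200 mm, 82 mm high; bystander. Origin under its middle.
- glove_box: Cardboard glove box 90 x 170 x 80 mm; bystander. Origin under its middle.
- pen_cup: Black cup, radius 35 mm, 90 mm high; bystander. Origin under its middle.
- timer: Small white timer 70 x 60 x 18 mm; bystander. Origin under its middle.
- code_scanner: Grey hand scanner on a round foot, 90 mm wide, 145 mm high; bystander. Origin under its foot.

How it is judged:
On the way, in this order (a step that is already met when the one before it is completed fails the run):
1. the pointer passes the reader beam (within 20 mm) at 0.10 m/s or faster (y of pointer in the frame of beam between -0.02 and 0.02 m and velocity of joint carriage above 0.1 m/s), for 0.05 s.
2. the carriage stands still with its pointer within 15 mm of the mark (y of pointer in the frame of mark between -0.015 and 0.015 m and velocity of joint carriage between -0.01 and 0.01 m/s), for 0.5 s.
At the end, for the whole second after the job is handed in: The pointer is within 15 mm of the green mark along the track, the carriage slower than 0.01 m/s, nothing touching it (all of step 2 and contact force between the fingers and buffer_rear below 0.1 N and contact force between the fingers and buffer_front below 0.1 N).
It fails at once if the carriage runs into the red end stop (value of joint carriage above 0.566 m).
It fails at once if the carriage runs forward faster than 0.35 m/s, or bounces or is pushed back faster than 0.04 m/s (velocity of joint carriage above 0.35 m/s or velocity of joint carriage below -0.04 m/s).
It fails at once if a buffer is knocked or pushed with more than 12 N (contact force between anything else and buffer_rear above 12 N or contact force between anything else and buffer_front above 12 N).
It fails at once if the tray or its tubes are touched (contact force between anything else and tray above 0.5 N).
It fails at once if a bystander is moved by more than 20 mm (distance of any of reagent, jar, spare_rack, glove_box, pen_cup, timer, code_scanner from where it was at the start of the episode above 0.02 m).
It also fails if it takes over 32 s, if anything falls off the work surface, if the arm or the gripper's body presses on something with over 40 N, if the wrist force passes 120 N, or if a joint passes its speed limit or range.

ROBOT

A 6-joint arm with a two-finger parallel gripper is mounted at the origin on the work surface. World frame = base frame: x ahead of the robot, y to its left, z up, the work surface at z = 0. Lengths are in m, angles in rad, forces in N, time in s.
With the tool pointing down it reaches from about 0.25 to 0.8 m from the base axis. Payload 3.9 kg.
Tool frame: the origin (TCP) lies midway between the tips of the shut fingers; the grasp point (between the pads) lies 19 mm behind it; z points along the fingers, y is the line along which they close (so a half turn about z gives the same grasp; the last joint's range is limited). The gripper opens to 85 mm and grips with 20 to 120 N. Pads are 22 mm wide; open, the fingers measure 114 mm over their backs; the gripper's body (76 mm by 85 mm) begins 54 mm behind the grasp point. The pads swing forward as they close: fully open they stand 13 mm farther back than shut.
Start: joints at [1.293, 0.26, -0.138, 1.173, 0, 1.571], TCP at [0.144, 0.505, 0.231] pointing down, gripper open.
Joint ranges: [-2.78, 2.78], [-0.83, 1.72], [-1.28, 1.37], [-1.9, 2.12], [-1.57, 1.48], [-3.14, 3.14]. Speed limits (rad/s): [2.57, 2.57, 3.14, 3.14, 3.14, 3.14].

INTERFACE

Orientations are given as [roll, pitch, yaw] about the fixed x, y, z axes, in that order (R = Rz(yaw) Ry(pitch) Rx(roll)).
In Python, from cell import * gives the robot as it stands.
- The arm moves only by the shell command python3 -m inch 'ROWS' [FORCE]. ROWS is JSON, a list of rows, each a list of 7 numbers: the closure, from 0 (fully open) to 1 (shut), then the shift along the world's x, y, z in mm, then the turn, a rotation vector about the world's x, y, z in degrees. A call has 1 to 5 rows; each row shifts and turns the commanded pose from where the row before left it; what a row does not reach is not made up. A row lasts 1/12 s, in which the tool goes at most 41.7 mm and 7.16 degrees, less where a joint would pass 70% of its speed; a pose out of reach is approached as far as the arm can. A call with a gripper value outside its range is refused whole. The fingers move at their own pace and stop on an object; FORCE is the grip in N (left out, the last holds). Time passes only in rows, so rows that do not move let the fingers close. It gives the time, the measured TCP pose, the force, the opening and the grip force at its end, in the units of the state.
- get_obs(): the state, without advancing time (a new reading comes with each control period).
- camera(name): name is "side" or "top"; returns (picture, depth): 480x640x3 uint8, red, green, blue; 480x640 float32, m along the optical axis (not along the pixel's ray), 0 where there is no reading.
- get_calibration(name): a dict with "fx", "fy", "cx", "cy" (pixels), "xyz" and "rotation" of the camera in the world. Camera axes: x right, y down, z forward; pixel columns grow to the right and rows downward; lengths in m; the calibration is good to about 2 mm. A picture is of the moment at which its call begins. get_calibration takes no time and is no camera call.
- hand_in(): hands the job in; it is judged then, once.
The state is a dict: "clock": time; "qpos": joint angles; "joint_vel": joint speeds; "joint_torque": joint torques, N m; "ee_pos": TCP position; "ee_rot": TCP orientation; "force": force on the tool from outside, world axes, zero at the start; "wrist_torque": the same for the moment, N m; "width": opening from 0.0 (shut) to 1.0 (fully open); "finger_force": force on a finger pad.
Only numpy, scipy, OpenCV 4.12 (cv2) and the standard library are available. Lean on these libraries where they do the work, as an engineer would, in place of code of your own. Each camera call takes 0.05 s, during which the arm holds its last target. There are 200 camera calls.

## Working session

There is one attempt and no reset: what is moved stays moved. The work goes in short steps, Python scripts to look and compute and a shell command to move; the robot and the scene stay as the last step left them, time stands still between calls to the robot, and variables do not carry over. Pictures are saved under pics/ and viewed, at most 10 in all, crops included, and the job is handed in when it is done.

```bash
ls; mkdir -p pics; python3 - <<'E'
from cell import *
import cv2, numpy as np
for n in ("top","side"):
    p,d=camera(n); cv2.imwrite(f"pics/{n}0.png",p[:,:,::-1]); np.savez(f"pics/{n}0.npz",p=p,d=d)
    print(get_calibration(n))
o=get_obs(); print(o["clock"],o["ee_pos"],o["ee_rot"],o["force"],o["width"])
E
```

```text
pics
{'fx': 620.746802319176, 'fy': 620.746802319176, 'cx': 321.72535454966226, 'cy': 236.60819141651018, 'xyz': array([0.2564409 , 0.1828808 , 1.62328536]), 'rotation': array([-2.94033357e+00,  1.01538020e-03, -1.48729337e+00])}
{'fx': 522.3108283864028, 'fy': 522.3108283864028, 'cx': 316.0643488492798, 'cy': 238.34108157891012, 'xyz': array([-0.14847625, -0.83331587,  0.94285063]), 'rotation': array([-2.18195413,  0.01547894, -0.62176217])}
0.1 [0.14380571 0.50426941 0.23054753] [-3.13981455e+00 -6.39806340e-07  2.86379390e+00] [ 0.18702765 -0.01312554 -0.03090982] 1.0011124557914883
```

View pics/top0.png

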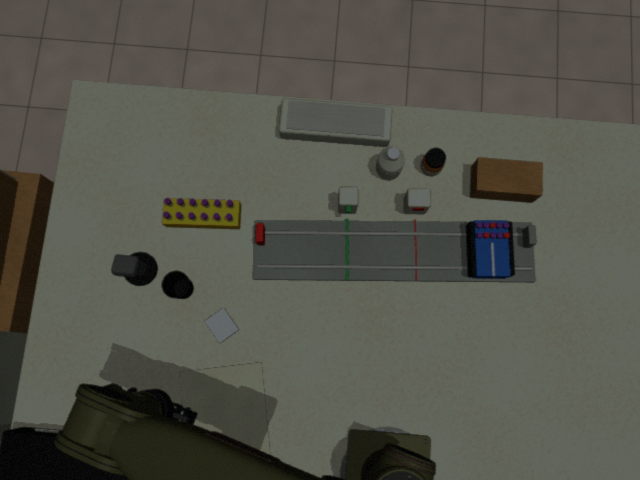

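View pics/side0.png

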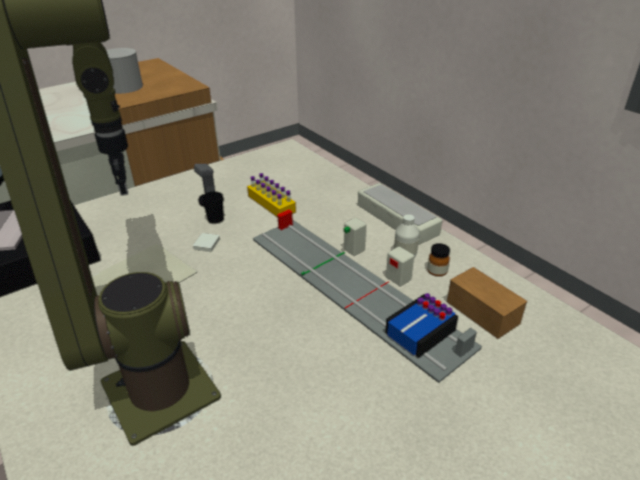

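The top view shows the carriage at about (491,249) and the white pointer near column 492. The red beam line is at column 416, the green mark at column 347, the red stop at (260,234) and the grey post at (530,235). The bench between the robot and the track is clear apart from the timer and the cup.

```bash
cat > h.py <<'E'
from cell import *
import cv2, numpy as np
from scipy.spatial.transform import Rotation as R
def cast(n,uv,z):
    c=get_calibration(n); uv=np.atleast_2d(uv).astype(float)
    r=np.c_[(uv[:,0]-c["cx"])/c["fx"],(uv[:,1]-c["cy"])/c["fy"],np.ones(len(uv))]@R.from_euler("xyz",c["rotation"]).as_matrix().T
    return c["xyz"]+r*((z-c["xyz"][2])/r[:,2])[:,None]
def mask(hsv,lo,hi,box):
    m=cv2.inRange(hsv,lo,hi); k=np.zeros_like(m); a,b,c,d=box; k[b:d,a:c]=m[b:d,a:c]; return k
def pts(m): y,x=np.nonzero(m); return np.c_[x,y]
E
python3 - <<'E'
from h import *
boxes={"top":dict(t=(240,205,550,290),g=(335,222,360,282),r=(405,222,428,282),p=(480,238,505,280),s=(250,218,275,250)),
"side":dict(t=(240,205,500,385),g=(295,245,350,280),r=(340,278,392,310),p=(395,310,432,336),s=(275,205,298,235))}
for n in ("top","side"):
    im=np.load(f"pics/{n}0.npz")["p"]; hsv=cv2.cvtColor(im,cv2.COLOR_RGB2HSV); b=boxes[n]
    g=cast(n,pts(mask(hsv,(45,90,40),(85,255,255),b["g"])),.012)
    m=mask(hsv,(0,90,60),(10,255,255),b["r"])|mask(hsv,(170,90,60),(180,255,255),b["r"]); r=cast(n,pts(m),.012)
    p=cast(n,pts(mask(hsv,(0,0,130),(180,110,255),b["p"])),.065)
    for k,q in dict(g=g,r=r,p=p).items():
        c=q[:,:2].mean(0); u,s,v=np.linalg.svd(q[:,:2]-c,full_matrices=False); pr=(q[:,:2]-c)@v[0]
        print(n,k,len(q),c.round(4),"dir",np.degrees(np.arctan2(v[0][1],v[0][0])).round(2),"len",np.ptp(pr).round(3), q[:,0].min().round(3),q[:,0].max().round(3))
    print(n, [hsv[y,x].tolist() for x,y in ([(380,250),(380,300),(380,210)] if n=="top" else [(340,275),(300,330)])])
# bed corners top view: bed vs table colour
d=np.load("pics/top0.npz"); hsv=cv2.cvtColor(d["p"],cv2.COLOR_RGB2HSV)
m=mask(hsv,(0,0,0),(180,255,112),(246,218,545,290)); m=cv2.morphologyEx(m,cv2.MORPH_OPEN,np.ones((5,5)))
c=max(cv2.findContours(m,0,1)[0],key=cv2.contourArea); rr=cv2.minAreaRect(c); q=cast("top",cv2.boxPoints(rr),.012)
print(rr,q.round(4),np.linalg.norm(q-np.roll(q,1,0),axis=1).round(3),q.mean(0))
# tray blue
m=mask(hsv,(100,120,40),(125,255,255),(460,215,530,285)); c=max(cv2.findContours(m,0,1)[0],key=cv2.contourArea);rr=cv2.minAreaRect(c);q=cast("top",cv2.boxPoints(rr),.065);print("tray",rr,q.round(4))
E
```

```text
top g 150 [0.5521 0.1424] dir -175.66 len 0.153 0.477 0.629
top r 105 [ 0.564  -0.0374] dir -175.77 len 0.155 0.489 0.644<stdin>:10: RuntimeWarning: Mean of empty slice.
  ret = um.true_divide(
Traceback (most recent call last):
IndexError: index 0 is out of bounds for axis 0 with size 0
```

```bash
python3 - <<'E'
from h import *
def fit(n,k,q):
    c=q[:,:2].mean(0); v=np.linalg.svd(q[:,:2]-c,full_matrices=False)[2]; print(n,k,len(q),c.round(4),np.degrees(np.arctan2(v[0][1],v[0][0])).round(2),np.ptp((q[:,:2]-c)@v[0]).round(3))
for n,b in (("top",(480,240,505,280)),("side",(395,312,432,336))):
    im=np.load(f"pics/{n}0.npz")["p"]; m=np.zeros(im.shape[:2],np.uint8); s=im[b[1]:b[3],b[0]:b[2]].astype(int); print(s[...,0].max())
    m[b[1]:b[3],b[0]:b[2]]=s[...,0]>0.6*s[...,0].max(); l,st=cv2.connectedComponentsWithStats(m)[1:3]
    i=1+np.argmax(st[1:,4]); print(st); fit(n,"p",cast(n,pts(l==i),.065))
n="side";hsv=cv2.cvtColor(np.load("pics/side0.npz")["p"],cv2.COLOR_RGB2HSV)
fit(n,"g",cast(n,pts(mask(hsv,(45,90,40),(85,255,255),(295,245,350,280))),.012))
b=(340,278,388,310);fit(n,"r",cast(n,pts(mask(hsv,(0,90,60),(10,255,255),b)|mask(hsv,(170,90,60),(180,255,255),b)),.012))
d=np.load("pics/top0.npz"); hsv=cv2.cvtColor(d["p"],cv2.COLOR_RGB2HSV)
print(hsv[250,300],hsv[300,300],hsv[225,300])
v=hsv[...,2]; t=(int(hsv[250,300,2])+int(hsv[300,300,2]))//2
m=mask(hsv,(0,0,0),(180,255,t),(246,215,545,292)); m=cv2.morphologyEx(m,cv2.MORPH_OPEN,np.ones((7,7)))
c=max(cv2.findContours(m,0,1)[0],key=cv2.contourArea); rr=cv2.minAreaRect(c); q=cast("top",cv2.boxPoints(rr),.012)
print(rr,q.round(4),np.linalg.norm(q-np.roll(q,1,0),axis=1).round(3),q.mean(0))
m=mask(hsv,(100,120,30),(125,255,255),(460,215,530,285)); c=max(cv2.findContours(m,0,1)[0],key=cv2.contourArea);rr=cv2.minAreaRect(c);print("tray",rr,cast("top",cv2.boxPoints(rr),.065).round(4))
E
```

```text
96
[[     0      0    640    480 307084]
 [   491    243      4     33     91]
 [   480    279     25      1     25]]
top p 91 [ 0.5515 -0.2265] -175.62 0.082
173
[[     0      0    640    480 307106]
 [   401    314     26     18     94]]
side p 94 [ 0.5522 -0.2284] -175.8 0.086
side g 86 [0.5531 0.1415] -176.45 0.16
side r 71 [ 0.5654 -0.0395] -175.66 0.159
[54 19 66] [ 38  28 102] [66 19 66]
((372.20965576171875, 250.46762084960938), (240.09378051757812, 60.69009017944336), 0.48969557881355286) [[ 0.454   0.3841  0.012 ]
 [ 0.616   0.3999  0.012 ]
 [ 0.6636 -0.2376  0.012 ]
 [ 0.5008 -0.2409  0.012 ]] [0.627 0.163 0.639 0.163] [0.55859508 0.07637155 0.012     ]
tray ((492.0, 248.5), (57.0, 36.0), 90.0) [[ 0.6493 -0.1762  0.065 ]
 [ 0.657  -0.2686  0.065 ]
 [ 0.5089 -0.272   0.065 ]
 [ 0.5013 -0.1813  0.065 ]]
```

```bash
cat >> h.py <<'E'
EY=np.array([-.0732,.9973]); EX=np.array([.9973,.0732]); MARK=np.array([.5526,.142])
def tool():
    o=get_obs(); d=o["ee_pos"][:2]-MARK
    print("t %.3f tool x %.1f y %.1f z %.1f mm yaw %.1f F_along %.2f F %s w %.2f"%(o["clock"],d@EX*1e3,d@EY*1e3,o["ee_pos"][2]*1e3,np.degrees(o["ee_rot"][2])%360,o["force"][:2]@EY,o["force"].round(1),o["width"]),o["qpos"].round(2))
E
python3 -m inch '[[1,10,-20,0,0,0,1],[1,17.6,-35.7,0,0,0,1],[1,17.6,-35.7,0,0,0,1],[1,17.6,-35.7,0,0,0,1],[1,17.6,-35.7,0,0,0,1]]' 30; python3 -c "from h import *;tool()"
```

```text
clock: 0.52
ee_pos: [0.2244, 0.3402, 0.2308]
ee_rot: [-3.141, -0.0, 2.953]
force: [0.3, -0.2, -0.1]
width: 0.301
finger_force: 0.0
t 0.517 tool x -312.8 y 221.7 z 230.8 mm yaw 169.2 F_along -0.21 F [ 0.3 -0.2 -0.1] w 0.30 [ 0.99  0.06 -0.39  1.12 -0.    1.18]
```

```bash
python3 -m inch '[[1,17,-34.6,0,0,0,1],[1,17,-34.6,0,0,0,1],[1,17,-34.6,0,0,0,1],[1,17,-34.6,0,0,0,1],[1,17,-34.6,0,0,0,1]]' >/dev/null
python3 -m inch '[[1,17,-34.6,0,0,0,1],[1,17,-34.6,0,0,0,1],[1,17,-34.6,0,0,0,1],[1,17,-34.6,0,0,0,1],[1,17,-34.6,0,0,0,1]]' >/dev/null
python3 -m inch '[[1,17,-34.6,0,0,0,1],[1,17,-34.6,0,0,0,1],[1,17,-34.6,0,0,0,1],[1,17,-34.6,0,0,0,1],[1,17,-34.6,0,0,0,1]]' >/dev/null
python3 -m inch '[[1,17,-34.6,0,0,0,0],[1,17,-34.6,0,0,0,0],[1,17,-34.6,0,0,0,0],[1,14,-28,0,0,0,0],[1,0,0,0,0,0,0]]'; python3 -c "from h import *;tool()"
```

```text
clock: 2.18
ee_pos: [0.5465, -0.3141, 0.2293]
ee_rot: [-3.139, 0.001, -3.074]
force: [-0.4, -0.1, 0.6]
width: 0.001
finger_force: 0.0
t 2.183 tool x -39.5 y -454.5 z 229.3 mm yaw 183.8 F_along -0.06 F [-0.4 -0.1  0.6] w 0.00 [-0.52  0.44  0.13  1.26 -0.   -0.59]
```

```bash
cat >> h.py <<'E'
def carr(n,save=None):
    """pointer y relative to mark (mm): blue tray/pointer edges along track; caps"""
    p,_=camera(n); t=get_obs()["clock"]
    if save: cv2.imwrite(save,p[:,:,::-1])
    return t,est(n,p)
def est(n,p):
    hsv=cv2.cvtColor(p,cv2.COLOR_RGB2HSV); out={}
    for k,lo,hi,z,x0,x1 in (("blue",(100,120,30),(125,255,255),.065,-.075,.02),("caps",(126,60,30),(165,255,255),.082,.01,.08)):
        q=cast(n,pts(cv2.inRange(hsv,lo,hi)),z)[:,:2]-MARK; X=q@EX; Y=q@EY; Y=Y[(X>x0)&(X<x1)&(abs(Y+.15)<.35)]
        out[k]=(len(Y),)+tuple((np.percentile(Y,[2,50,98])*1e3).round(1)) if len(Y)>5 else None
    return out
E
python3 -m inch '[[1,0.4,-6,-37,0,0,0],[1,0,0,-38,0,0,0],[1,0,0,-38,0,0,0],[1,0,0,-38,0,0,0],[1,0,0,-38,0,0,0]]' >/dev/null
python3 - <<'E'
from h import *
for n in("top","side"): print("init",n,est(n,np.load(f"pics/{n}0.npz")["p"])); print(n,carr(n,f"pics/{n}1.png"))
tool()
im=cv2.imread("pics/side1.png")[260:400,340:520]; im2=cv2.imread("pics/top1.png")[190:330,420:600]
cv2.imwrite("pics/c1.png",cv2.resize(np.hstack([im,im2]),None,fx=2.2,fy=2.2))
E
```

```text
init top {'blue': (1171, np.float64(-409.6), np.float64(-363.2), np.float64(-324.6)), 'caps': (252, np.float64(-406.1), np.float64(-366.8), np.float64(-326.3))}
top (2.65, {'blue': (1155, np.float64(-408.8), np.float64(-362.8), np.float64(-324.7)), 'caps': (237, np.float64(-406.2), np.float64(-366.9), np.float64(-326.9))})
init side {'blue': (992, np.float64(-415.1), np.float64(-377.0), np.float64(-326.3)), 'caps': (322, np.float64(-414.3), np.float64(-374.1), np.float64(-332.5))}
side (2.7, {'blue': (706, np.float64(-414.2), np.float64(-355.8), np.float64(-326.1)), 'caps': (73, np.float64(-354.7), np.float64(-339.0), np.float64(-331.0))})
t 2.700 tool x -46.9 y -450.8 z 35.4 mm yaw 184.1 F_along 1.26 F [-1.3  1.2 -0.5] w 0.00 [-0.52  0.57 -0.18  0.83  0.   -0.59]
```

View pics/c1.png

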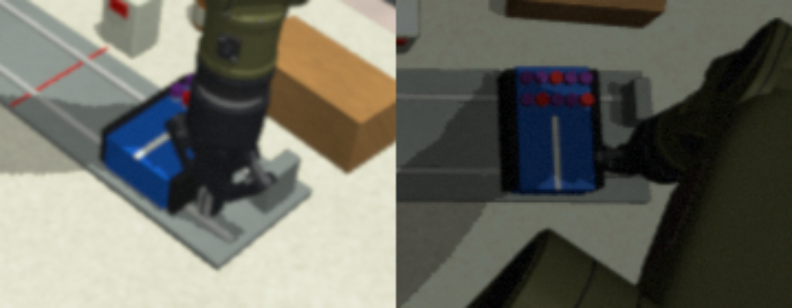

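The image shows the shut fingers behind the rear buffer, with a small gap, on the front half. The measured pose is a few mm off the commanded one, so I'll let it settle.

```bash
python3 -m inch '[[1,0,0,0,0,0,0]]' >/dev/null; python3 -c "from h import *;tool()"; python3 -m inch '[[1,0,0,0,0,0,0],[1,0,0,0,0,0,0]]' >/dev/null; python3 -c "from h import *;tool()"
```

```text
t 2.783 tool x -42.8 y -453.6 z 41.2 mm yaw 184.1 F_along 0.76 F [0.4 0.8 2.2] w -0.00 [-0.52  0.56 -0.17  0.84  0.   -0.6 ]
t 2.950 tool x -39.1 y -456.3 z 45.5 mm yaw 184.1 F_along -0.03 F [ 0.3 -0.   1.1] w -0.00 [-0.52  0.56 -0.17  0.84  0.   -0.6 ]
```

```bash
python3 -m inch '[[1,-0.3,4,0,0,0,0],[1,-0.6,8.5,0,0,0,0],[1,-0.6,8.5,0,0,0,0],[1,-0.6,8.5,0,0,0,0]]' >/dev/null; python3 -c "from h import *;tool()";python3 -m inch '[[1,-0.6,8.5,0,0,0,0]]' >/dev/null; python3 -c "from h import *;tool();print(carr('top'))"
```

```text
t 3.283 tool x -40.3 y -425.8 z 43.7 mm yaw 184.1 F_along -2.86 F [ 0.5 -2.8  1.8] w 0.00 [-0.48  0.54 -0.22  0.81 -0.   -0.55]
t 3.367 tool x -40.6 y -416.2 z 43.1 mm yaw 184.1 F_along 1.03 F [0.1 1.  1. ] w -0.00 [-0.47  0.53 -0.23  0.81  0.   -0.54]
(3.4167, {'blue': (1070, np.float64(-386.8), np.float64(-338.9), np.float64(-303.6)), 'caps': (245, np.float64(-383.5), np.float64(-344.2), np.float64(-304.5))})
```

```bash
python3 -m inch '[[1,0,-2,15,0,0,0]]' >/dev/null; python3 -c "
from h import *
tool();print(carr('top'));print(carr('top'))"
```

```text
t 3.500 tool x -43.9 y -415.1 z 54.6 mm yaw 184.2 F_along -1.28 F [-1.2 -1.4 -0.8] w -0.00 [-0.47  0.52 -0.22  0.84  0.   -0.55]
(3.55, {'blue': (1131, np.float64(-364.6), np.float64(-319.6), np.float64(-280.9)), 'caps': (241, np.float64(-360.6), np.float64(-321.4), np.float64(-282.8))})
(3.6, {'blue': (1142, np.float64(-356.3), np.float64(-312.8), np.float64(-272.1)), 'caps': (236, np.float64(-353.0), np.float64(-313.8), np.float64(-273.9))})
```

```bash
python3 -m inch '[[1,-0.7,10,20,0,0,0],[1,-1.8,25,20,0,0,0],[1,-2.8,38,0,0,0,0],[1,-2.8,38,0,0,0,0],[1,-2.8,38,0,0,0,0]]' >/dev/null; python3 -c "from h import *;tool()"
python3 -m inch '[[1,-2.8,38,0,0,0,0],[1,-2.8,38,0,0,0,0],[1,-2.8,38,0,0,0,0],[1,-2.8,38,0,0,0,0],[1,-2.8,38,0,0,0,0]]' >/dev/null; python3 -c "
from h import *
tool();print(carr('side'));tool()"
```

```text
t 4.017 tool x -41.4 y -268.0 z 97.2 mm yaw 184.0 F_along -0.30 F [ 1.1 -0.2 -0.6] w -0.00 [-0.24  0.39 -0.32  0.86  0.   -0.31]
t 4.433 tool x -42.1 y -76.9 z 96.8 mm yaw 184.1 F_along -0.11 F [ 0.1 -0.1 -0.4] w 0.00 [ 0.12  0.35 -0.39  0.84  0.    0.05]
(4.4833, {'blue': (752, np.float64(-222.0), np.float64(-183.3), np.float64(-131.8)), 'caps': (242, np.float64(-219.9), np.float64(-183.6), np.float64(-140.5))})
t 4.483 tool x -42.1 y -70.2 z 96.9 mm yaw 184.5 F_along 5.19 F [-0.   5.2 -0.6] w -0.00 [ 0.13  0.35 -0.39  0.84  0.01  0.05]
```

```bash
python3 -m inch '[[1,-2.8,38,0,0,0,0],[1,-1.8,25,-10,0,0,0],[1,-1.1,15,-20,0,0,0],[1,-0.4,5,-15,0,0,0],[1,-0.3,4,-10,0,0,0]]' >/dev/null; python3 -c "
from h import *
tool();print(carr('side'));tool()"
```

```text
t 4.900 tool x -42.7 y 9.3 z 40.4 mm yaw 184.2 F_along -0.38 F [ 0.2 -0.4 -0.7] w -0.00 [ 0.28  0.43 -0.44  0.71  0.    0.21]
(4.95, {'blue': (685, np.float64(-153.5), np.float64(-114.9), np.float64(-62.8)), 'caps': (229, np.float64(-153.1), np.float64(-111.8), np.float64(-69.7))})
t 4.950 tool x -43.7 y 9.2 z 39.1 mm yaw 184.2 F_along 0.24 F [-0.3  0.2 -2.1] w 0.00 [ 0.28  0.43 -0.44  0.71  0.    0.21]
```

```bash
python3 -m inch '[[1,-0.2,3,0,0,0,0],[1,-0.4,5.3,0,0,0,0],[1,-0.4,5.3,0,0,0,0],[1,-0.4,5.3,0,0,0,0],[1,-0.4,5.3,0,0,0,0]]' >/dev/null; python3 -c "from h import *;tool()"
python3 -m inch '[[1,-0.4,5.3,0,0,0,0]]' >/dev/null; python3 -c "from h import *;tool()"
python3 -m inch '[[1,-0.4,5.3,0,0,0,0]]' >/dev/null; python3 -c "from h import *;tool()"
```

```text
t 5.367 tool x -40.6 y 33.0 z 43.1 mm yaw 184.0 F_along -0.96 F [ 1.1 -0.9  0.3] w -0.00 [ 0.33  0.43 -0.42  0.72  0.    0.25]
t 5.450 tool x -40.9 y 38.4 z 42.9 mm yaw 184.1 F_along -0.02 F [-0.  -0.   0.2] w -0.00 [ 0.34  0.43 -0.41  0.72  0.    0.26]
t 5.533 tool x -40.9 y 44.2 z 42.8 mm yaw 184.1 F_along 1.92 F [-0.6  1.9  0.9] w -0.00 [ 0.34  0.43 -0.41  0.72  0.    0.27]
```

```bash
python3 -m inch '[[1,-0.4,5.3,0,0,0,0]]' >/dev/null; python3 -c "from h import *;tool()"
python3 -m inch '[[1,-0.4,5.3,0,0,0,0]]' >/dev/null; python3 -c "
from h import *
tool();print(carr('side'));print(carr('side'));tool()"
```

```text
t 5.617 tool x -40.9 y 49.6 z 42.8 mm yaw 184.1 F_along 1.11 F [0.5 1.1 0.7] w -0.00 [ 0.35  0.44 -0.41  0.73  0.    0.28]
t 5.700 tool x -41.2 y 54.4 z 42.5 mm yaw 184.1 F_along -0.22 F [-0.2 -0.2  0.1] w -0.00 [ 0.36  0.44 -0.4   0.73 -0.    0.29]
(5.75, {'blue': (612, np.float64(-63.2), np.float64(-24.2), np.float64(28.0)), 'caps': (201, np.float64(-64.1), np.float64(-27.5), np.float64(19.2))})
(5.8, {'blue': (605, np.float64(-61.9), np.float64(-23.5), np.float64(29.6)), 'caps': (205, np.float64(-64.9), np.float64(-25.8), np.float64(19.3))})
t 5.800 tool x -41.4 y 54.6 z 42.3 mm yaw 184.1 F_along 0.26 F [0.  0.3 1.1] w 0.00 [ 0.36  0.44 -0.4   0.73 -0.    0.29]
```

```bash
python3 -m inch '[[1,-0.3,5,0,0,0,0],[1,0,0,0,0,0,0],[1,0,0,0,0,0,0],[1,0,0,0,0,0,0]]' >/dev/null; python3 -c "
from h import *
tool();print(carr('side'));print(carr('top'))"
python3 -m inch '[[1,0,0,0,0,0,0],[1,0,0,0,0,0,0],[1,0,0,0,0,0,0],[1,0,0,0,0,0,0]]' >/dev/null; python3 -c "
from h import *
tool();print(carr('side'));print(carr('top','pics/top2.png'))"
```

```text
t 6.133 tool x -41.5 y 58.6 z 42.2 mm yaw 184.1 F_along -0.55 F [-0.7 -0.6  0.4] w -0.00 [ 0.37  0.44 -0.4   0.73 -0.    0.3 ]
(6.1833, {'blue': (599, np.float64(-58.1), np.float64(-20.0), np.float64(31.9)), 'caps': (192, np.float64(-58.6), np.float64(-22.1), np.float64(23.0))})
(6.2333, {'blue': (97, np.float64(-51.2), np.float64(-43.5), np.float64(-25.6)), 'caps': (103, np.float64(-50.2), np.float64(-29.8), np.float64(-17.1))})
t 6.567 tool x -41.3 y 58.7 z 42.3 mm yaw 184.1 F_along 0.08 F [-0.1  0.1  0.3] w 0.00 [ 0.37  0.44 -0.4   0.73 -0.    0.3 ]
(6.6167, {'blue': (609, np.float64(-57.7), np.float64(-18.7), np.float64(33.7)), 'caps': (198, np.float64(-58.5), np.float64(-22.1), np.float64(23.2))})
(6.6667, {'blue': (97, np.float64(-51.2), np.float64(-43.5), np.float64(-25.6)), 'caps': (103, np.float64(-50.2), np.float64(-29.8), np.float64(-14.7))})
```

```bash
python3 -m inch '[[1,-0.7,10,0,0,0,0],[1,0,2,25,0,0,0],[1,0,0,30,0,0,0],[1,2,-25,5,0,0,0],[1,2.8,-38,0,0,0,0]]' >/dev/null
python3 -m inch '[[1,2.8,-38,0,0,0,0],[1,2.8,-38,0,0,0,0],[1,2.6,-35,0,0,0,0],[1,0.8,-10,0,0,0,0],[1,0,0,0,0,0,0]]' >/dev/null
python3 - <<'E'
from h import *
tool()
print(carr("side","pics/side3.png"),carr("top","pics/top3.png"))
a=cv2.imread("pics/side3.png")[180:360,240:440]; b=cv2.imread("pics/top3.png")[190:370,270:470]
cv2.imwrite("pics/c3.png",cv2.resize(np.hstack([a,b]),None,fx=2,fy=2))
E
```

```text
t 7.500 tool x -40.6 y -115.5 z 102.4 mm yaw 183.9 F_along 1.16 F [ 0.8  1.2 -0.3] w 0.00 [ 0.05  0.34 -0.38  0.85 -0.   -0.02]
(7.55, {'blue': (573, np.float64(-57.6), np.float64(-16.9), np.float64(33.6)), 'caps': (14, np.float64(-56.7), np.float64(15.3), np.float64(23.9))}) (7.6, {'blue': (1108, np.float64(-50.9), np.float64(-2.7), np.float64(32.9)), 'caps': (229, np.float64(-47.6), np.float64(-9.5), np.float64(31.1))})
```

View pics/c3.png

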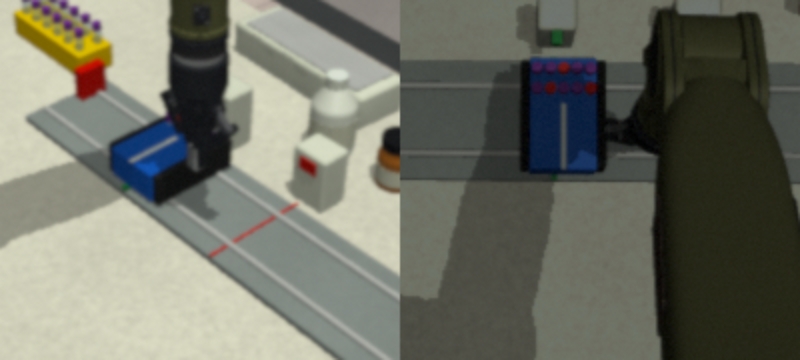

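The pointer (about (352,257) in the top picture) is a little short of the green mark. I'll measure it directly.

```bash
cat >> h.py <<'E'
def pointer(n,p,b):
    s=p[b[1]:b[3],b[0]:b[2]].astype(int)[...,0]; m=np.zeros(p.shape[:2],np.uint8); m[b[1]:b[3],b[0]:b[2]]=s>0.6*s.max()
    l,st=cv2.connectedComponentsWithStats(m)[1:3]; i=1+np.argmax(st[1:,4]); q=cast(n,pts(l==i),.065)[:,:2]-MARK
    print(n,st[i],"pointer x %.1f y %.1f"%tuple(1e3*np.array([(q@EX).mean(),(q@EY).mean()])))
E
python3 - <<'E'
from h import *
pointer("top",cv2.imread("pics/top3.png")[:,:,::-1],(340,238,364,275))
pointer("side",cv2.imread("pics/side3.png")[:,:,::-1],(300,246,330,264))
E
```

```text
top [350 242   3  33  80] pointer x -29.6 y -8.3
side [305 248  24  13  67] pointer x -26.5 y -10.3
```

```bash
python3 -m inch '[[1,0,0,-20,0,0,0],[1,0,0,-20,0,0,0],[1,0,0,-15,0,0,0],[1,-0.7,9,0,0,0,0],[1,-0.7,9,0,0,0,0]]' >/dev/null
python3 -m inch '[[1,-0.2,3,0,0,0,0],[1,0,0,0,0,0,0],[1,0,0,0,0,0,0],[1,0,0,0,0,0,0]]' >/dev/null
python3 -c "
from h import *
tool();print(carr('top'))"
```

```text
t 8.350 tool x -40.2 y -92.3 z 48.2 mm yaw 184.1 F_along 0.41 F [0.1 0.4 0.1] w -0.00 [ 0.09  0.4  -0.45  0.72 -0.    0.02]
(8.4, {'blue': (1038, np.float64(-50.8), np.float64(-2.6), np.float64(32.9)), 'caps': (230, np.float64(-47.6), np.float64(-9.5), np.float64(31.1))})
```

```bash
python3 -m inch '[[1,-0.3,4,0,0,0,0],[1,-0.2,3,0,0,0,0],[1,0,1,0,0,0,0],[1,0,0.8,0,0,0,0],[1,0,0.8,0,0,0,0]]' >/dev/null
python3 -m inch '[[1,0,0.8,0,0,0,0],[1,0,0.8,0,0,0,0],[1,0,0.8,0,0,0,0],[1,0,0.8,0,0,0,0]]' >/dev/null
python3 -c "
from h import *
tool();print(carr('top'));tool()"
```

```text
t 9.150 tool x -40.5 y -79.7 z 47.3 mm yaw 184.1 F_along 0.64 F [ 0.7  0.7 -0. ] w -0.00 [ 0.11  0.4  -0.45  0.72 -0.    0.04]
(9.2, {'blue': (980, np.float64(-50.8), np.float64(-0.1), np.float64(33.0)), 'caps': (231, np.float64(-48.6), np.float64(-9.5), np.float64(31.2))})
t 9.200 tool x -40.5 y -79.6 z 47.3 mm yaw 184.1 F_along -0.48 F [-0.  -0.5 -0.1] w -0.00 [ 0.11  0.4  -0.45  0.72  0.    0.04]
```

```bash
python3 -m inch '[[1,0,0.8,0,0,0,0],[1,0,0.8,0,0,0,0],[1,0,0.8,0,0,0,0],[1,0,0.8,0,0,0,0]]' >/dev/null
python3 -c "
from h import *
tool();print(carr('top'));tool()"
```

```text
t 9.533 tool x -40.3 y -76.5 z 47.3 mm yaw 184.1 F_along 0.12 F [-0.4  0.1  0.5] w 0.00 [ 0.12  0.4  -0.45  0.72  0.    0.05]
(9.5833, {'blue': (968, np.float64(-46.1), np.float64(2.5), np.float64(35.5)), 'caps': (229, np.float64(-45.1), np.float64(-6.9), np.float64(33.7))})
t 9.583 tool x -40.2 y -76.3 z 47.3 mm yaw 184.1 F_along 0.05 F [ 0.7  0.1 -0.1] w 0.00 [ 0.12  0.4  -0.45  0.72  0.    0.05]
```

It's moving (about +3 mm). I'll stop the tool, ease it back and watch.

```bash
python3 -m inch '[[1,0,0.5,0,0,0,0],[1,0,0,0,0,0,0],[1,0.1,-2,0,0,0,0],[1,0.3,-4,0,0,0,0],[1,0.3,-4,0,0,0,0]]' >/dev/null
python3 -m inch '[[1,0.4,-6,0,0,0,0],[1,0.4,-6,0,0,0,0],[1,0,0,0,0,0,0],[1,0,0,0,0,0,0]]' >/dev/null
python3 -c "
from h import *
tool();print(carr('top'));tool()"
python3 -m inch '[[1,0,0,20,0,0,0],[1,0,0,30,0,0,0],[1,0,0,20,0,0,0],[1,0,0,0,0,0,0],[1,0,0,0,0,0,0]]' >/dev/null
python3 -c "
from h import *
tool();print(carr('top','pics/top4.png'));print(carr('side','pics/side4.png'))
pointer('top',cv2.imread('pics/top4.png')[:,:,::-1],(336,238,362,275))
pointer('side',cv2.imread('pics/side4.png')[:,:,::-1],(296,242,328,262))
"
```

```text
t 10.333 tool x -40.3 y -98.7 z 47.3 mm yaw 184.0 F_along -0.12 F [ 0.1 -0.1  0.7] w 0.00 [ 0.08  0.4  -0.45  0.72  0.    0.01]
(10.3833, {'blue': (1165, np.float64(-40.8), np.float64(2.5), np.float64(43.5)), 'caps': (225, np.float64(-37.4), np.float64(3.2), np.float64(41.5))})
t 10.383 tool x -40.3 y -98.5 z 47.3 mm yaw 184.0 F_along -0.49 F [-0.4 -0.5  0.5] w 0.00 [ 0.08  0.4  -0.45  0.72  0.    0.01]
t 10.800 tool x -39.1 y -98.0 z 118.6 mm yaw 184.1 F_along 0.32 F [-0.8  0.3 -0.2] w -0.01 [ 0.08  0.33 -0.35  0.89  0.    0.01]
(10.85, {'blue': (1127, np.float64(-38.3), np.float64(7.6), np.float64(45.6)), 'caps': (230, np.float64(-35.9), np.float64(5.7), np.float64(43.8))})
(10.9, {'blue': (553, np.float64(-45.8), np.float64(-5.0), np.float64(45.1)), 'caps': (30, np.float64(-47.5), np.float64(20.1), np.float64(35.4))})
top [346 242   3  32  65] pointer x -28.6 y 3.6
side [302 246  24  13  59] pointer x -28.2 y 1.9
```

```bash
for i in 1 2 3; do python3 -m inch '[[1,0,0,0,0,0,0],[1,0,0,0,0,0,0],[1,0,0,0,0,0,0],[1,0,0,0,0,0,0],[1,0,0,0,0,0,0]]' >/dev/null; done
python3 -c "
from h import *
a=camera('top')[0];pointer('top',a,(336,238,362,275));print(est('top',a))
a=camera('side')[0];pointer('side',a,(296,242,328,262))"
python3 -m inch '[[1,0,0,0,0,0,0],[1,0,0,0,0,0,0],[1,0,0,0,0,0,0],[1,0,0,0,0,0,0],[1,0,0,0,0,0,0]]'
python3 -c "
from h import *
a=camera('top')[0];pointer('top',a,(336,238,362,275));print(est('top',a))"
```

```text
top [346 242   3  32  65] pointer x -28.6 y 3.6
{'blue': (1130, np.float64(-38.3), np.float64(7.6), np.float64(45.6)), 'caps': (227, np.float64(-36.1), np.float64(5.7), np.float64(43.8))}
side [302 246  24  13  61] pointer x -28.7 y 1.7
clock: 12.67
ee_pos: [0.5195, 0.0412, 0.1173]
ee_rot: [-3.142, -0.0, -3.07]
force: [0.0, 0.2, -0.6]
width: 0.003
finger_force: 0.0
top [346 242   3  33  67] pointer x -29.7 y 3.6
{'blue': (1128, np.float64(-38.3), np.float64(7.6), np.float64(45.6)), 'caps': (227, np.float64(-37.4), np.float64(3.2), np.float64(43.8))}
```

The carriage is standing still about 3 mm past the mark, and nothing is touching it.

```bash
python3 -c "from cell import *;print(hand_in())"
```

```text
the job is handed in; nothing more can be done
None
```

I handed the job in at about 13 s: the carriage passed the beam at about 0.15 m/s, was braked on its front buffer, then nudged gently from behind, and stands still about 3 mm past the green mark with the tool clear; `hand_in()` returned no verdict.

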